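Feed the slide box through the reader's chute flap

ROBOT

A 6-joint arm with a two-finger parallel gripper is mounted at the origin on a cart in front of the work surface, level with it; the furniture and walls round the work are solid. World frame = base frame: x ahead of the robot, y to its left, z up, the work surface at z = 0. Lengths are in mm, angles in rad, forces in N, time in s.
With the tool pointing down it reaches from about 400 to 925 mm from the base axis. Payload 12.5 kg.
Tool frame: the origin (TCP) lies on the centre line of the jaws, within the pads' length; the fingertips stand 19 mm ahead of it and the grasp point (between the pads) is the TCP; y points along the fingers, x is the direction in which the jaws open and shut, and the axes are right-handed (so a half turn about y gives the same grasp; the last joint's range is limited). The gripper opens to 95 mm and grips with 3 to 60 N. Pads are 20 mm wide; open, the fingers measure 119 mm over their backs; the gripper's body (75 mm by 180 mm) begins 59 mm behind the grasp point.
Start: joints at [1.149, 0.491, 1.559, -0, 1.092, -0.106], TCP at [194.093, 594.115, 233.661] pointing down, gripper open.
Joint ranges: [-3.1, 3.1], [-0.84, 2.19], [0.05, 2.79], [-1.13, 4.28], [0.06, 2.93], [-2.69, 2.69]. Speed limits (rad/s): [2.22, 2.22, 2.79, 3.14, 3.14, 3.14].

INTERFACE

Orientations are given as [roll, pitch, yaw] about the fixed x, y, z axes, in that order (R = Rz(yaw) Ry(pitch) Rx(roll)).
In Python, from cell import env gives the robot as it stands. The module is installed in compiled form; this text tells all that it offers.
- The arm moves only by the tool move_arm, never from a script. Its argument "rows" is a list of rows, each an object of numbers: "tx", "ty", "tz": the shift along the tool's x, y, z in cm; "rx", "ry", "rz": the turn, a rotation vector about the tool's x, y, z in rad; "grip": the opening in per cent of the stroke, from 0 (shut) to 100 (fully open). In form: [{"tx": .., "ty": .., "tz": .., "rx": .., "ry": .., "rz": .., "grip": ..}, ...]. A call has 1 to 10 rows; each row shifts and turns the commanded pose from where the row before left it, along the tool's axes as they then stand; what a row does not reach is not made up. A row lasts 1/12 s, in which the tool goes at most 41.7 mm and 7.16 degrees, less where a joint would pass 70% of its speed; a pose out of reach is approached as far as the arm can. A call is refused whole if a number of a shift passes 4.17 or a number of a turn 0.125, either way. A call with a gripper value outside its range is refused whole. The fingers move at their own pace and stop on an object; the grip force is fixed at half the most. Time passes only in rows, so rows that do not move let the fingers close. It gives the time, the measured TCP pose, the force and the opening at its end, in the units of the state.
- env.state(): the state, without advancing time (a new reading comes with each control period).
- env.read_camera(name): name is "scene" or "side" or "wrist"; returns (picture, depth): 384x512x3 uint8, blue, green, red; 384x512 float32, mm along the optical axis (not along the pixel's ray), 0 where there is no reading.
- env.calibration(name): a dict with "vertical_fov" (degrees; the focal length in pixels is half the picture's height over the tangent of half this angle, whatever the lens; pixels are square), "cx", "cy" (the principal point, pixels), "eye" and "rotation" of the camera in the world. Camera axes: x right, y up, looking along -z (the intrinsics and any distortion apply to the point x, -y, -z); pixel columns grow to the right and rows downward; lengths in mm; the calibration is good to about 2 mm. A picture is of the moment at which its call begins: read the wrist's pose just before it. calibration takes no time and is no camera call; for the wrist camera it gives the pose at the moment of the call.
- env.job_done(): hands the job in, once; it reports no verdict.
The state is a dict: "t": time; "joints": joint angles; "qvel": joint speeds; "tau": joint torques, N m; "eef_pos": TCP position; "tcp_rot": TCP orientation; "ft_force": force on the tool from outside, world axes, zero at the start; "moment": the same for the moment, N m; "opening": opening from 0.0 (shut) to 1.0 (fully open).
Only numpy, scipy, OpenCV 4.12 (cv2) and the standard library are available. Lean on these libraries where they do the work, as an engineer would, in place of code of your own. Each camera call takes 0.05 s, during which the arm holds its last target.

TASK

With your fingertips, push the black slide box along the reader's white feed deck into the port, so that its nose swings the blue flap open, and keep pushing until the box tips onto the chute and slides down inside; then draw the fingers back so that the flap drops shut behind it. Only push the box, never lift it, do not press hard on the reader, and leave the other things on the bench where they are.

Things in the scene. Friction and masses are not known exactly. Their poses are not given: they have to be found in the camera images.
- loader: The slide reader: fixed bench instrument; white feed deck (level, top 45 mm above the bench, x = -210 to 0 mm, 250 mm wide) in front, low white tunnel, cabinet behind. Origin on the bench below the port's front edge, middle. +x points level into the tunnel (the way to push), +y left, z up. Tunnel: 176 mm wide inside, x = 0 to 178 mm, walls 12 mm thick, clear roof, top at z = 101 mm.
- port (a point): Middle of the port's front edge at deck level (45 mm above the bench); axes as the reader's. The cabinet's front (204 mm wide, 164 mm high) closes the tunnel 178 mm behind the port.
- hinge_rod (a point): Middle of the flap's 5 mm hinge rod across the port, 92 mm above the bench (47 mm above the deck), 3 mm behind the port's front edge; free height below it 44 mm. Upright fingers can go as far as the port's front edge, which is just enough; fingers that lean (tips forward, hand back) reach a little further under the rod.
- slope_top (a point): Top edge of the slick metal chute, at deck level, 25 mm behind the port's front. From here the chute falls 16 degrees to the cabinet. Friction 0.06: once the box's centre has passed this edge by a few mm, the box tips and slides down to the cabinet by itself.
- guide_left (a point): Outer tip of the left grey guide: fixed plate, 26 mm high above the deck, that flares from the port's left side (y = 90 mm) out to here (reader x = -31, y = 108 mm).
- guide_right (a point): Outer tip of the right grey guide, the mirror image (reader x = -31, y = -108 mm).
- flap (a joint): Angle of the blue flap, rad: 0 = hanging shut, grows to 1.4 as its lower edge swings inward (+x of the reader). A plate 170 mm wide, 3 mm thick, hanging from the hinge rod to 4 mm above the deck; 25 g, no spring: it swings freely, gives way to under 1 N, and falls shut by its weight alone.
- box_mid (a point): Centre of the black slide box with grey lid (lid fixed on), half-way up (14 mm above the deck it lies on). 88 mm along its own x, 145 mm along y, 28 mm high, about 0.25 kg, loose. Its x points away from the robot (nose to the port), y left, z up. It starts 110 to 140 mm in front of the port, up to 30 mm off its middle line, up to 0.2 rad askew.
- box_rear_left (a point): Rear (robot-side) left edge of the slide box, half-way up: at x = -44 mm, y = +72.5 mm from the box centre.
- box_rear_right (a point): Rear (robot-side) right edge of the slide box, half-way up: at x = -44 mm, y = -72.5 mm from the box centre.
- petri_dish: Bystander on the left: closed petri dish, 59 mm across, 15 mm high; origin at its underside. Leave it alone.
- timer: Bystander on the left: white timer, 64x64x18 mm; origin at its underside. Leave it alone.
- orange_tube: Bystander on the left: upright tube with orange cap, 22 mm across, 71 mm high; origin at its underside. Leave it alone.
- marker: Bystander on the left: black marker lying down, 130 mm long, 15 mm thick; origin at its underside. Leave it alone.
- notes: Bystander on the right: pad of yellow sticky notes, 78x77x13 mm; origin at its underside. Leave it alone.
Not all that is in view belongs to the job. Of the things that look like the part that bears box_mid, the largest one is meant.

How it is judged:
By the outcome, as a careful person would: the job done as asked, in the order asked, and still so for the second after the job is handed in, with the robot touching nothing.
It also fails if it takes over 58 s, if anything falls off the work surface, if the arm or the gripper's body presses on something with over 40 N, if the wrist force passes 120 N, or if a joint passes its speed limit or range.

## Working session

There is one attempt and no reset: what is moved stays moved. The work goes in short steps, Python scripts to look and compute and a tool call to move; the robot and the scene stay as the last step left them, time stands still between calls to the robot, and variables do not carry over. Pictures are saved under pics/ and viewed, and the job is handed in when it is done.

Besides the shell and the picture viewer there is one more tool, called after "Emit:" as name(argument=value, ...), one argument or row to a line, values as JSON. move_arm: Moves the arm, as the interface text tells. Its arguments: {"type":"object","properties":{"rows":{"type":"array"}},"required":["rows"]}

```bash
mkdir -p pics; python3 - <<'E'
from cell import env
import cv2,numpy as np
print(env.state())
for n in("scene","side","wrist"):
    c=env.calibration(n);print(n,c)
    p,d=env.read_camera(n);cv2.imwrite(f"pics/{n}0.png",p);np.save(f"pics/{n}0.npy",d);print((d>0).mean())
E
```

```text
{'t': 0.0, 'joints': array([ 1.14940657e+00,  4.91543557e-01,  1.55949962e+00,  2.04857631e-05,
        1.09170627e+00, -1.05603759e-01]), 'qvel': array([ 0.00066353,  0.00048236,  0.0003819 , -0.00073021, -0.00115661,
        0.00071195]), 'tau': array([ 2.11884973e-03, -6.12643147e+01, -2.58184272e+01,  6.93621137e-02,
        4.81908477e-02, -1.21053454e-04]), 'eef_pos': array([193.97628849, 593.87497838, 233.05440694]), 'tcp_rot': array([-1.57065632e+00,  1.14843230e-03,  1.25500096e+00]), 'ft_force': array([ 0.33126671, -0.69871311, -0.82490563]), 'moment': array([0.00449081, 0.00264867, 0.00071749]), 'opening': 1.0019079662257968}
scene {'vertical_fov': 48.69657488011965, 'cx': 257.40648542975794, 'cy': 184.28261790337396, 'eye': array([-141.54657748, -722.19663047,  825.92363713]), 'rotation': array([ 9.25548995e-01, -5.28708118e-04, -7.40565888e-01])}
0.9959055582682291
side {'vertical_fov': 44.61277739813546, 'cx': 250.05599020891006, 'cy': 188.87768876964523, 'eye': array([ 261.75272407, 1479.0054702 ,  764.33465745]), 'rotation': array([ 1.13357287, -0.00370404, -2.97004289])}
0.9958953857421875
wrist {'vertical_fov': 62.5374870314705, 'cx': 254.4434998806816, 'cy': 191.78152078886734, 'eye': array([120.71346014, 618.50299631, 384.98353598]), 'rotation': array([-2.73775490e-01,  1.16816904e-03,  1.25509213e+00])}
0.9960988362630209
```

View pics/scene0.png

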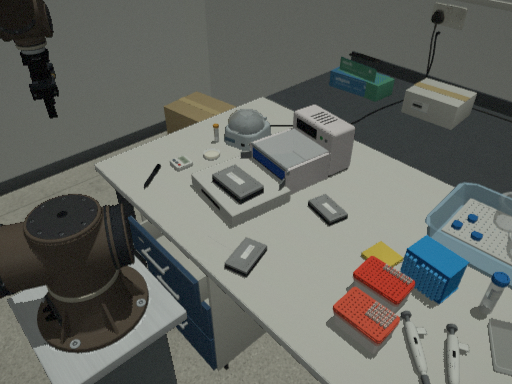

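View pics/side0.png

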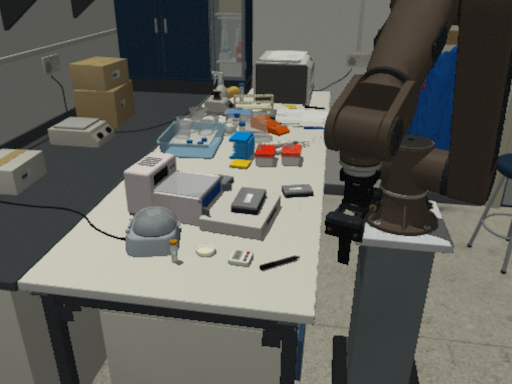

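View pics/wrist0.png

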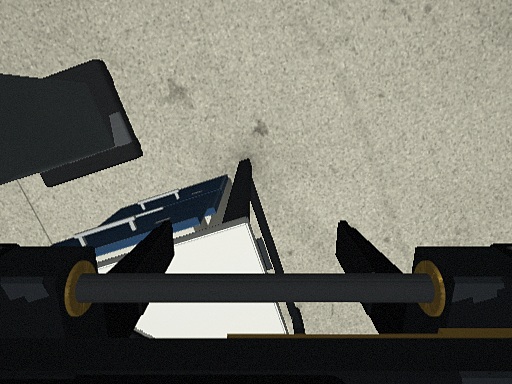

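The candidates for the black slide box in the scene view are the box on the white deck (238,182), a bench box (327,209) and another bench box (246,255). By the description it is the one on the feed deck, and I'll check sizes next.

```bash
cat > h.py <<'E'
import numpy as np,cv2
from scipy.spatial.transform import Rotation as R
from cell import env
def intr(c): return 192/np.tan(np.radians(c['vertical_fov']/2))
def cloud(c,d):
    f=intr(c);v,u=np.mgrid[0:384,0:512]
    P=np.stack([(u-c['cx'])/f*d,-(v-c['cy'])/f*d,-d],-1)
    return P@R.from_euler('xyz',c['rotation']).as_matrix().T+c['eye']
def proj(c,X):
    p=(np.atleast_2d(X)-c['eye'])@R.from_euler('xyz',c['rotation']).as_matrix();f=intr(c)
    return np.stack([c['cx']+f*p[:,0]/-p[:,2],c['cy']-f*p[:,1]/-p[:,2]],-1)
def ray(c,uv,z):
    uv=np.atleast_2d(uv).astype(float);f=intr(c)
    d=np.stack([(uv[:,0]-c['cx'])/f,-(uv[:,1]-c['cy'])/f,-np.ones(len(uv))],-1)@R.from_euler('xyz',c['rotation']).as_matrix().T
    return c['eye']+d*((z-c['eye'][2])/d[:,2])[:,None]
E
python3 - <<'E'
from h import *
for n,pts in(("scene",[(238,182),(327,209),(246,255),(212,200),(290,270),(290,160)]),("side",[(249,200),(297,190),(235,225)])):
    c=env.calibration(n);d=np.load(f"pics/{n}0.npy");X=cloud(c,d)
    for u,v in pts: print(n,u,v,X[v,u].round(1))
    p=cv2.imread(f"pics/{n}0.png")
    x0,y0=(180,90) if n=="scene" else (130,140)
    cv2.imwrite(f"pics/{n}_crop.png",cv2.resize(p[y0:y0+140,x0:x0+190],None,fx=4,fy=4,interpolation=cv2.INTER_CUBIC))
E
```

```text
scene 238 182 [501.1  66.1  70.1]
scene 327 209 [ 653.2 -156.8   17.3]
scene 246 255 [ 355.2 -135.6   18.3]
scene 212 200 [422.   94.4  27.3]
scene 290 270 [ 416.7 -235.8   -2.4]
scene 290 160 [671.8  17.5  96. ]
side 249 200 [499.8 110.8  74.6]
side 297 190 [ 356.  -105.3   23.2]
side 235 225 [524.6 222.7  39.5]
```

View pics/scene_crop.png

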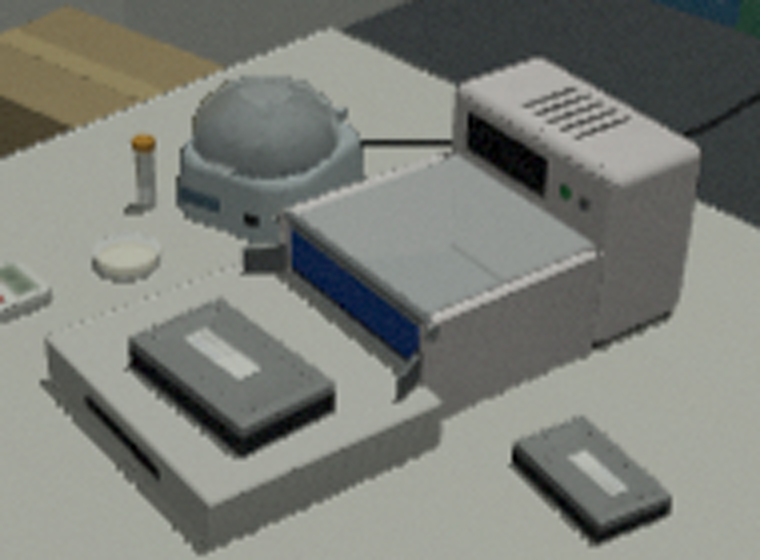

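View pics/side_crop.png

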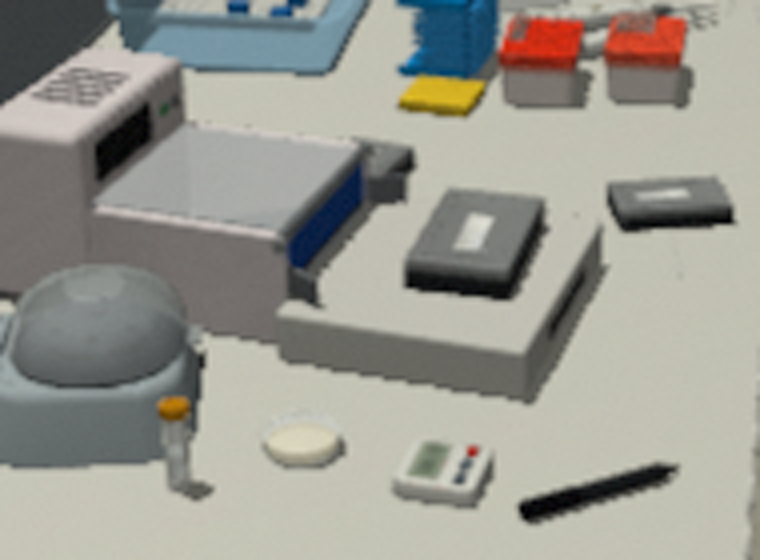

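The crops show one box on the deck (crop 230,370; scene 238,182), and it is larger than the bench boxes. Next I measure it and the deck.

```bash
python3 - <<'E'
from h import *
for n in("scene","side"):
    c=env.calibration(n);d=np.load(f"pics/{n}0.npy");X=cloud(c,d);p=cv2.imread(f"pics/{n}0.png")
    loc=(abs(X[...,0]-520)<180)&(abs(X[...,1]-60)<240)
    lum=p.mean(-1)
    for nm,lo,hi in(("deck",36,54),("boxtop",64,84),("bench",-10,10),("tunneltop",92,112)):
        m=(loc&(X[...,2]>lo)&(X[...,2]<hi))
        if nm=="boxtop": m&=(X[...,0]<620)&(X[...,0]>400)
        m=cv2.morphologyEx(m.astype(np.uint8),cv2.MORPH_OPEN,np.ones((3,3)))
        k,l,s,_=cv2.connectedComponentsWithStats(m);i=1+np.argmax(s[1:,4]);q=X[l==i]
        r=cv2.minAreaRect(q[:,:2].astype(np.float32))
        print(n,nm,len(q),'medz',np.median(q[:,2]).round(1),[np.round(a,1) for a in r]); print(cv2.boxPoints(r).round(1).tolist())
E
```

```text
scene deck 2519 medz 43.3 [array([566.9,  89.4]), array([255.8, 291.9]), np.float64(82.9)]
[[406.29998779296875, -19.5], [695.9000244140625, -55.599998474121094], [727.5999755859375, 198.1999969482422], [437.8999938964844, 234.3000030517578]]
scene boxtop 913 medz 70.8 [array([506.1,  76.4]), array([150.5,  91.7]), np.float64(85.8)]
[[454.8999938964844, 4.599999904632568], [546.4000244140625, -2.0], [557.2999877929688, 148.10000610351562], [465.79998779296875, 154.6999969482422]]
scene bench 6133 medz -1.5 [array([519.3,  59.9]), array([358.9, 480. ]), np.float64(0.1)]
[[339.5, 299.6000061035156], [340.20001220703125, -180.39999389648438], [699.2000122070312, -179.8000030517578], [698.4000244140625, 300.20001220703125]]
scene tunneltop 803 medz 98.2 [array([666.7,  73.6]), array([201.6,  81.4]), np.float64(84.9)]
[[617.2000122070312, -23.100000381469727], [698.2999877929688, -30.399999618530273], [716.2999877929688, 170.39999389648438], [635.2000122070312, 177.6999969482422]]
side deck 1766 medz 45.4 [array([554.6,  93.9]), array([255.3, 267.5]), np.float64(82.5)]
[[405.3999938964844, -15.300000190734863], [670.7000122070312, -50.099998474121094], [703.7999877929688, 203.0], [438.6000061035156, 237.8000030517578]]
side boxtop 560 medz 72.9 [array([504.7,  82.6]), array([154.9,  89.1]), np.float64(86.2)]
[[455.1000061035156, 8.300000190734863], [544.0, 2.4000000953674316], [554.2999877929688, 156.89999389648438], [465.5, 162.89999389648438]]
side bench 3024 medz 0.8 [array([519.9,  60. ]), array([479.6, 359.5]), np.float64(90.0)]
[[339.8999938964844, -179.6999969482422], [699.5, -179.89999389648438], [699.7999877929688, 299.70001220703125], [340.29998779296875, 299.8999938964844]]
side tunneltop 550 medz 100.4 [array([667.4,  77.7]), array([208.1,  78. ]), np.float64(82.5)]
[[615.2000122070312, -20.399999618530273], [692.5999755859375, -30.5], [719.5999755859375, 175.89999389648438], [642.2999877929688, 186.0]]
```

```bash
python3 - <<'E'
from h import *
def rect(cx,cy,yaw,x0,x1,y0,y1,z):
    q=np.array([(x0,y0),(x1,y0),(x1,y1),(x0,y1)],float);C,S=np.cos(yaw),np.sin(yaw)
    return np.c_[cx+q[:,0]*C-q[:,1]*S,cy+q[:,0]*S+q[:,1]*C,np.full(4,z)]
for n,(x0,y0) in(("scene",(180,90)),("side",(170,150))):
    c=env.calibration(n);p=cv2.imread(f"pics/{n}0.png")
    k=5;im=cv2.resize(p[y0:y0+120,x0:x0+160],None,fx=k,fy=k,interpolation=cv2.INTER_CUBIC)
    def dr(Q,col):
        u=(proj(c,Q)-[x0,y0]+.5)*k-.5
        cv2.polylines(im,[np.round(u).astype(np.int32)],True,col,1)
    ox,oy,yw=629.5,82,-.125
    dr(rect(ox,oy,yw,-210,0,-125,125,45),(0,0,255))
    dr(rect(ox,oy,yw,0,178,-100,100,101),(0,255,0))
    dr(rect(505.5,79.5,-.07,-44,44,-72.5,72.5,73),(255,0,255))
    cv2.imwrite(f"pics/{n}_ov.png",im)
E
```

```text
(no output)
```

View pics/scene_ov.png

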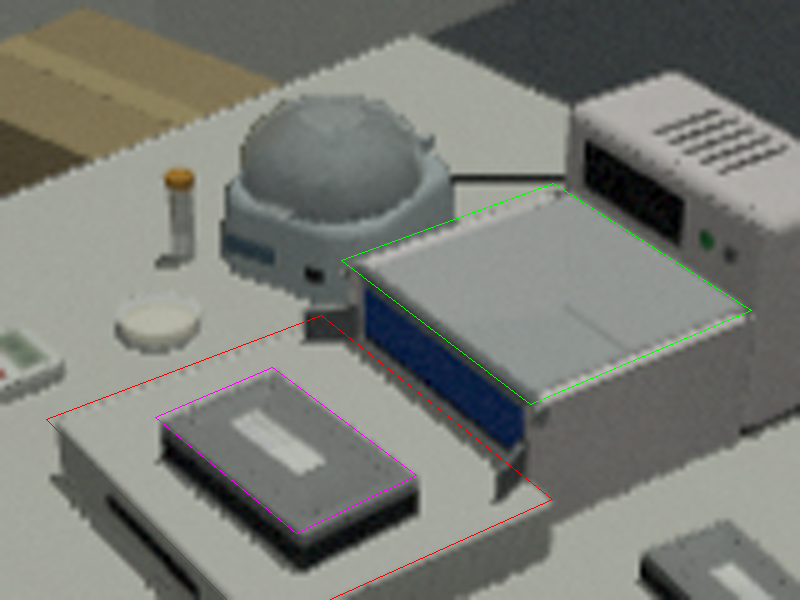

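View pics/side_ov.png

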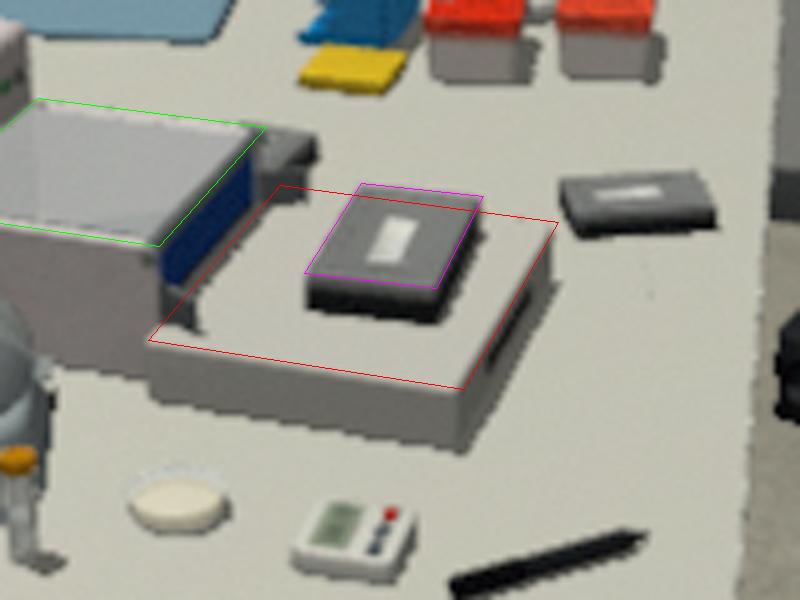

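The overlays match to about 2-3 mm:

| Item | World position (mm) | Yaw (rad) | In the reader frame |
|---|---|---|---|
| Reader | about (630, 81.5) | -0.125 | origin |
| Box | about (505.5, 79.5) | -0.07 | x = -123, y = -18, 0.055 askew |

Now I move behind the box at height, with the jaw axis along the reader's y.

Emit:
move_arm(
  rows=[
    {"ry": -0.095},
    {"ry": -0.095},
    {"tx": -3.1, "tz": -1.95},
    {"tx": -3.1, "tz": -1.95},
    {"tx": -3.1, "tz": -1.95},
    {"tx": -3.1, "tz": -1.95},
    {"tx": -3.1, "tz": -1.95},
    {"tx": -3.1, "tz": -1.95},
    {"tx": -3.1, "tz": -1.95},
    {"tx": -3.1, "tz": -1.95},
  ],
)

```text
validation failed for argument at $.ro...
```

Emit:
move_arm(
  rows=[
    {"tx": -3.1, "tz": -1.95},
    {"tx": -3.1, "tz": -1.95},
    {"tx": -3.1, "tz": -1.95},
    {"tx": -3.1, "tz": -1.95},
    {"tx": -3.1, "tz": -1.95},
    {"tx": -3.1, "tz": -1.95},
    {},
    {},
  ],
)

```text
validation failed for argument at $.ro...
```

Emit:
move_arm(
  rows=[
    {"tx": 0, "ty": 0, "tz": 0, "rx": 0, "ry": -0.095, "rz": 0, "grip": 100},
    {"tx": 0, "ty": 0, "tz": 0, "rx": 0, "ry": -0.095, "rz": 0, "grip": 100},
    {"tx": -3.1, "ty": 0, "tz": -1.95, "rx": 0, "ry": 0, "rz": 0, "grip": 100},
    {"tx": -3.1, "ty": 0, "tz": -1.95, "rx": 0, "ry": 0, "rz": 0, "grip": 100},
    {"tx": -3.1, "ty": 0, "tz": -1.95, "rx": 0, "ry": 0, "rz": 0, "grip": 100},
    {"tx": -3.1, "ty": 0, "tz": -1.95, "rx": 0, "ry": 0, "rz": 0, "grip": 100},
    {"tx": -3.1, "ty": 0, "tz": -1.95, "rx": 0, "ry": 0, "rz": 0, "grip": 100},
  ],
)

```text
t: 0.73
eef_pos: [271.6, 426.5, 233.5]
tcp_rot: [-1.571, 0.0, 1.445]
ft_force: [0.9, 0.1, 0.5]
opening: 0.998
```

Emit:
move_arm(
  rows=[
    {"tx": -3.2, "ty": 0, "tz": -1.95, "rx": 0, "ry": 0, "rz": 0, "grip": 100},
    {"tx": -3.2, "ty": 0, "tz": -1.95, "rx": 0, "ry": 0, "rz": 0, "grip": 100},
    {"tx": -3.2, "ty": 0, "tz": -1.95, "rx": 0, "ry": 0, "rz": 0, "grip": 100},
    {"tx": -3.2, "ty": 0, "tz": -1.95, "rx": 0, "ry": 0, "rz": 0, "grip": 100},
    {"tx": -3.2, "ty": 0, "tz": -1.95, "rx": 0, "ry": 0, "rz": 0, "grip": 100},
    {"tx": -3.2, "ty": 0, "tz": -1.95, "rx": 0, "ry": 0, "rz": 0, "grip": 100},
    {"tx": -3.2, "ty": 0, "tz": -1.95, "rx": 0, "ry": 0, "rz": 0, "grip": 100},
    {"tx": -3.2, "ty": 0, "tz": -1.95, "rx": 0, "ry": 0, "rz": 0, "grip": 100},
    {"tx": -3.2, "ty": 0, "tz": -1.95, "rx": 0, "ry": 0, "rz": 0, "grip": 100},
    {"tx": -3.2, "ty": 0, "tz": -1.95, "rx": 0, "ry": 0, "rz": 0, "grip": 100},
  ],
)

```text
t: 1.57
eef_pos: [425.0, 84.3, 233.7]
tcp_rot: [-1.571, -0.0, 1.445]
ft_force: [0.8, 0.6, 0.3]
opening: 1.0
```

```bash
python3 - <<'E'
from h import *
print(env.state()['eef_pos'],env.state()['tcp_rot'],env.calibration('wrist'))
p,d=env.read_camera('wrist');cv2.imwrite("pics/wrist1.png",p);np.save("pics/wrist1.npy",d)
E
```

```text
[424.98226369  84.3239803  233.70596473] [-1.57093997e+00 -1.40668134e-04  1.44496597e+00] {'vertical_fov': 62.5374870314705, 'cx': 254.4434998806816, 'cy': 191.78152078886734, 'eye': array([348.44329156,  94.62273142, 385.54859278]), 'rotation': array([-2.74044830e-01, -3.42296815e-05,  1.44503620e+00])}
```

View pics/wrist1.png

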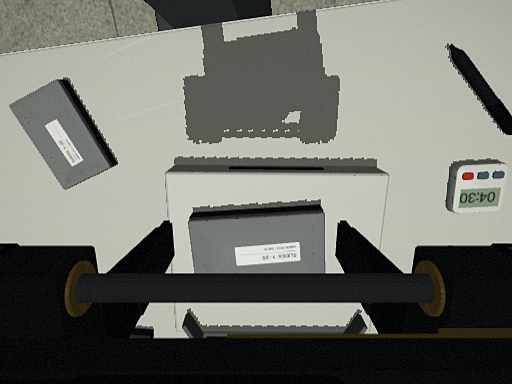

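The wrist view shows the deck's front edge at (167,172)-(389,173), the box's rear top corners at (190,212) and (325,206), and the guides at (192,322) and (357,322).

```bash
python3 - <<'E'
from h import *
p=cv2.imread("pics/wrist1.png")
cv2.imwrite("pics/w1c.png",cv2.resize(p[150:345,150:405],None,fx=3,fy=3,interpolation=cv2.INTER_CUBIC))
E
```

```text
(no output)
```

View pics/w1c.png

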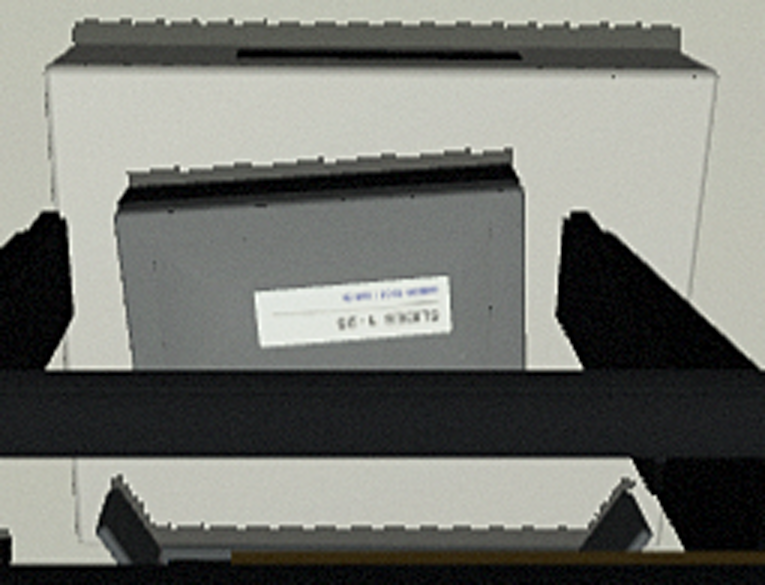

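```bash
python3 - <<'E'
from h import *
c=env.calibration('wrist')
f=lambda a:(np.array(a,float)+.5)/3-.5+150
D=ray(c,f([(50,70),(714,74)]),45);B=ray(c,f([(118,212),(523,190)]),73);G=ray(c,f([(118,478),(628,482)]),71)
for n,q in(("deck",D),("box",B),("guide",G)):
    v=q[1]-q[0];print(n,q.round(1).tolist(),"len",np.linalg.norm(v).round(1),"mid",q.mean(0).round(1),"yaw",(-np.arctan2(v[0],v[1])).round(3))
yw=-np.arctan2(*(D[1]-D[0])[:2]);a=np.array([np.cos(yw),np.sin(yw),0])
print("origin from deck",D.mean(0)+210*a)
E
```

```text
deck [[412.7, -15.4, 45.0], [445.2, 226.2, 45.0]] len 243.7 mid [429.  105.4  45. ] yaw -0.134
box [[460.8, 6.7, 73.0], [470.7, 148.4, 73.0]] len 142.0 mid [465.7  77.6  73. ] yaw -0.07
guide [[569.0, -13.8, 71.0], [595.7, 180.8, 71.0]] len 196.4 mid [582.3  83.5  71. ] yaw -0.136
origin from deck [637.10578701  77.39446698  45.        ]
```

Emit:
move_arm(
  rows=[
    {"tx": 0, "ty": 3.3, "tz": 0, "rx": 0, "ry": 0.008, "rz": 0, "grip": 100},
    {"tx": 0, "ty": 4.0, "tz": 0, "rx": 0, "ry": 0, "rz": 0, "grip": 100},
    {"tx": 0, "ty": 4.0, "tz": 0, "rx": 0, "ry": 0, "rz": 0, "grip": 100},
    {"tx": 0, "ty": 3.0, "tz": 0, "rx": 0, "ry": 0, "rz": 0, "grip": 100},
    {"tx": 0, "ty": 2.0, "tz": 0, "rx": 0, "ry": 0, "rz": 0, "grip": 100},
    {"tx": 0, "ty": 0, "tz": 0, "rx": 0, "ry": 0, "rz": 0, "grip": 100},
  ],
)

```text
t: 2.12
eef_pos: [423.2, 86.1, 67.6]
tcp_rot: [-1.565, 0.001, 1.437]
ft_force: [-0.7, 0.4, -0.3]
opening: 0.998
```

```bash
python3 - <<'E'
from h import *
p,d=env.read_camera('side');s=env.state();print(s['eef_pos'],s['ft_force']);cv2.imwrite("pics/s2.png",cv2.resize(p[150:270,170:330],None,fx=5,fy=5,interpolation=cv2.INTER_CUBIC))
E
```

```text
[423.91159889  86.14354545  69.39627004] [ 0.9260286  -0.23683371  1.00267377]
```

View pics/s2.png

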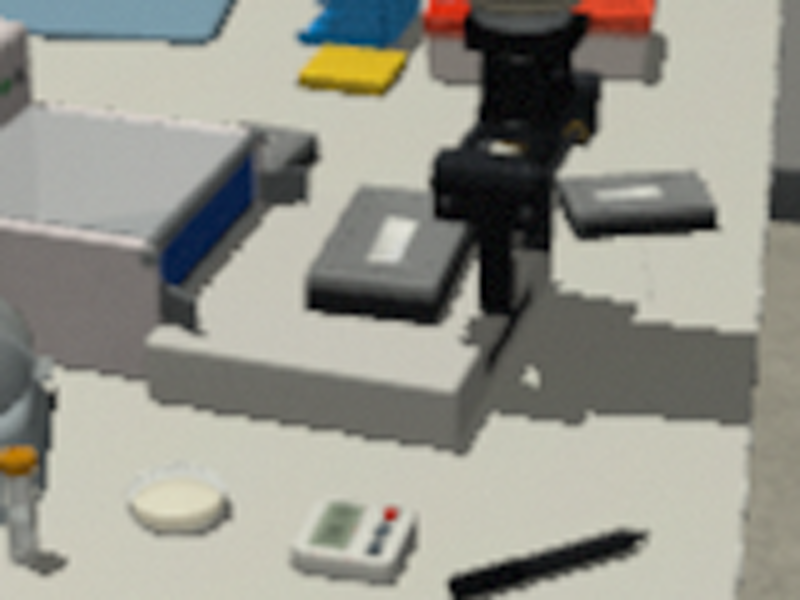

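Clear of the box. Advancing to square it against both fingers.

Emit:
move_arm(
  rows=[
    {"tx": 0, "ty": 0, "tz": -1.0, "rx": 0, "ry": 0, "rz": 0, "grip": 100},
    {"tx": 0, "ty": 0, "tz": -1.0, "rx": 0, "ry": 0, "rz": 0, "grip": 100},
    {"tx": 0, "ty": 0, "tz": -0.6, "rx": 0, "ry": 0, "rz": 0, "grip": 100},
    {"tx": 0, "ty": 0, "tz": -0.6, "rx": 0, "ry": 0, "rz": 0, "grip": 100},
    {"tx": 0, "ty": 0, "tz": -0.6, "rx": 0, "ry": 0, "rz": 0, "grip": 100},
    {"tx": 0, "ty": 0, "tz": 0, "rx": 0, "ry": 0, "rz": 0, "grip": 100},
  ],
)

```text
t: 2.67
eef_pos: [463.8, 80.9, 71.2]
tcp_rot: [-1.573, -0.0, 1.437]
ft_force: [0.0, 0.5, -0.1]
opening: 1.003
```

```bash
cat > shot.py <<'E'
import sys
from h import *
t=sys.argv[1]
s=env.state();print(s['eef_pos'].round(1),s['ft_force'].round(1))
a,_=env.read_camera('side');w,_=env.read_camera('wrist')
A=cv2.resize(a[150:270,170:330],None,fx=3.1,fy=3.1,interpolation=cv2.INTER_CUBIC)
W=w[150:384,100:410]
im=np.zeros((A.shape[0],A.shape[1]+W.shape[1]-6,3),np.uint8);im[:,:A.shape[1]]=A;im[:234,A.shape[1]:]=W[:,:304]
cv2.imwrite(f"pics/{t}.png",im);cv2.imwrite(f"pics/{t}_w.png",w);cv2.imwrite(f"pics/{t}_s.png",a)
E
python3 shot.py m3
```

```text
[463.8  80.9  71.2] [ 0.   0.5 -0.1]
```

View pics/m3.png

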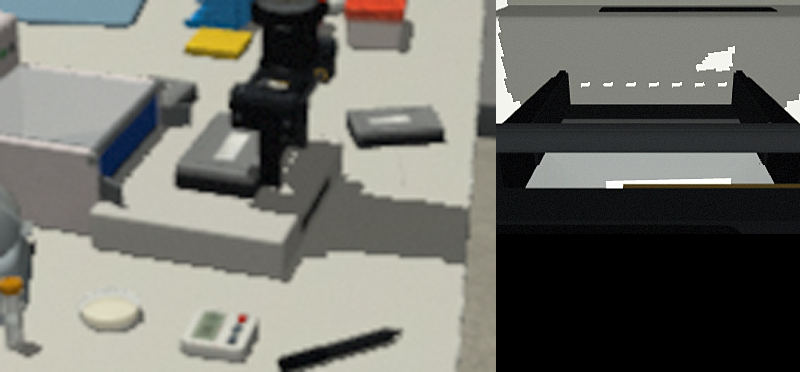

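View pics/m3_w.png

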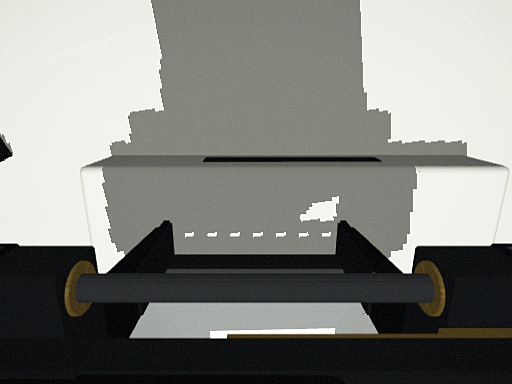

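The fingers are against the box's rear face (wrist view, edge at row ~268). Now I push with a leftward drift to centre it.

Emit:
move_arm(
  rows=[
    {"tx": 0, "ty": 0, "tz": -0.6, "rx": 0, "ry": 0, "rz": 0, "grip": 100},
    {"tx": 0.2, "ty": 0, "tz": -0.8, "rx": 0, "ry": 0, "rz": 0, "grip": 100},
    {"tx": 0.2, "ty": 0, "tz": -0.8, "rx": 0, "ry": 0, "rz": 0, "grip": 100},
    {"tx": 0.2, "ty": 0, "tz": -0.8, "rx": 0, "ry": 0, "rz": 0, "grip": 100},
    {"tx": 0.2, "ty": 0, "tz": -0.8, "rx": 0, "ry": 0, "rz": 0, "grip": 100},
    {"tx": 0, "ty": 0, "tz": 0, "rx": 0, "ry": 0, "rz": 0, "grip": 100},
  ],
)

```text
t: 3.27
eef_pos: [503.2, 84.1, 70.7]
tcp_rot: [-1.573, -0.0, 1.437]
ft_force: [-1.2, -0.4, 0.3]
opening: 1.001
```

```bash
python3 shot.py m4; python3 - <<'E'
from h import *
p,_=env.read_camera('scene');cv2.imwrite("pics/sc4.png",cv2.resize(p[90:210,180:340],None,fx=5,fy=5,interpolation=cv2.INTER_CUBIC))
a=cv2.imread("pics/m4_s.png");cv2.imwrite("pics/m4_s5.png",cv2.resize(a[150:270,170:330],None,fx=5,fy=5,interpolation=cv2.INTER_CUBIC))
E
```

```text
[503.2  84.1  70.7] [-1.2 -0.4  0.3]
```

View pics/sc4.png

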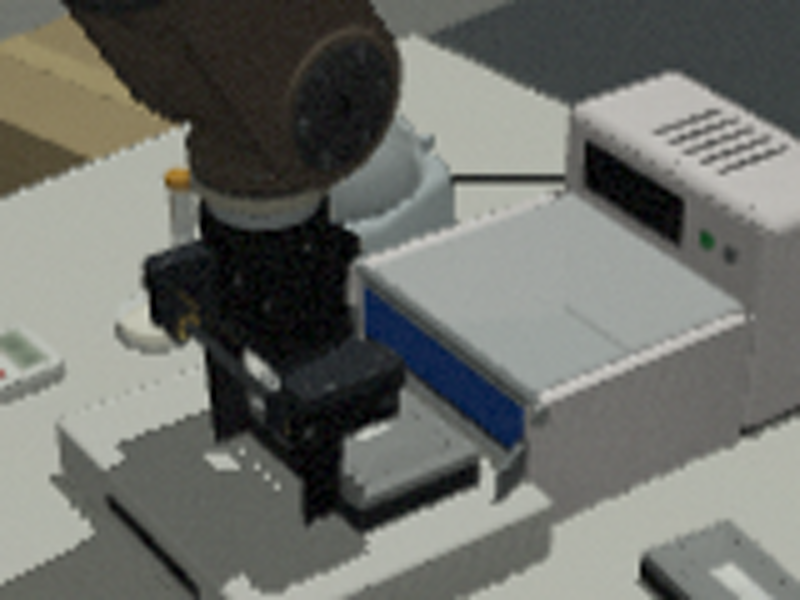

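View pics/m4_s5.png

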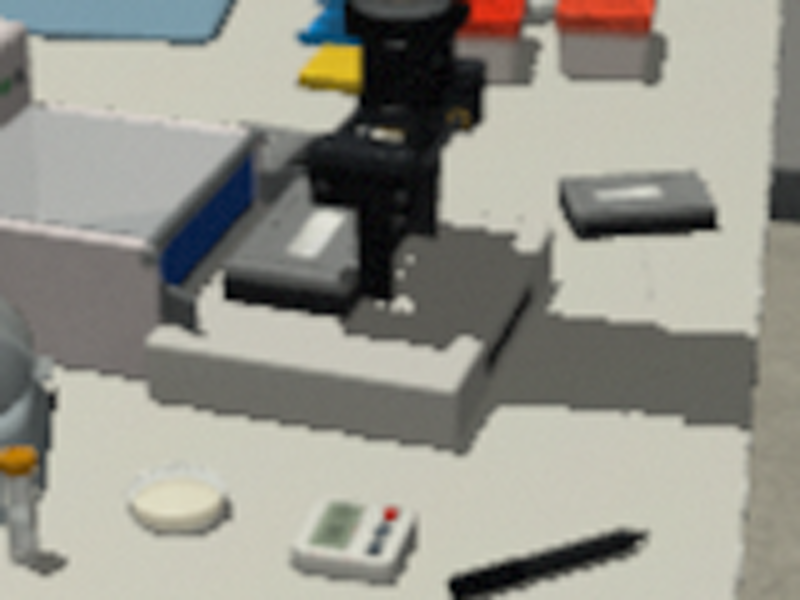

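View pics/m4_w.png

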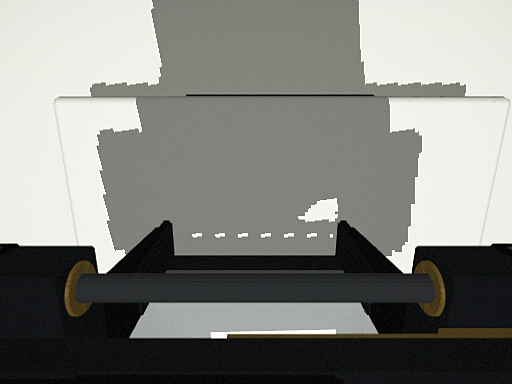

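The box keeps its place relative to the fingers: the label is at (210-336, 333) in both wrist views. I continue the drift.

Emit:
move_arm(
  rows=[
    {"tx": 0.2, "ty": 0, "tz": -0.6, "rx": 0, "ry": 0, "rz": 0, "grip": 100},
    {"tx": 0.3, "ty": 0, "tz": -0.8, "rx": 0, "ry": 0, "rz": 0, "grip": 100},
    {"tx": 0.2, "ty": 0, "tz": -0.8, "rx": 0, "ry": 0, "rz": 0, "grip": 100},
    {"tx": 0.2, "ty": 0, "tz": -0.6, "rx": 0, "ry": 0, "rz": 0, "grip": 100},
    {"tx": 0, "ty": 0, "tz": 0, "rx": 0, "ry": 0, "rz": 0, "grip": 100},
  ],
)

```text
t: 3.83
eef_pos: [531.7, 89.3, 70.7]
tcp_rot: [-1.572, -0.0, 1.437]
ft_force: [0.3, -0.4, -0.0]
opening: 0.993
```

```bash
python3 shot.py m5; python3 - <<'E'
from h import *
p,_=env.read_camera('scene');S=cv2.resize(p[110:200,230:310],None,fx=5,fy=5,interpolation=cv2.INTER_CUBIC)
a=cv2.imread("pics/m5_s.png");A=cv2.resize(a[160:250,190:270],None,fx=5,fy=5,interpolation=cv2.INTER_CUBIC)
cv2.imwrite("pics/c5.png",np.hstack([S,A]))
E
```

```text
[531.7  89.3  70.7] [ 0.3 -0.4 -0. ]
```

View pics/c5.png

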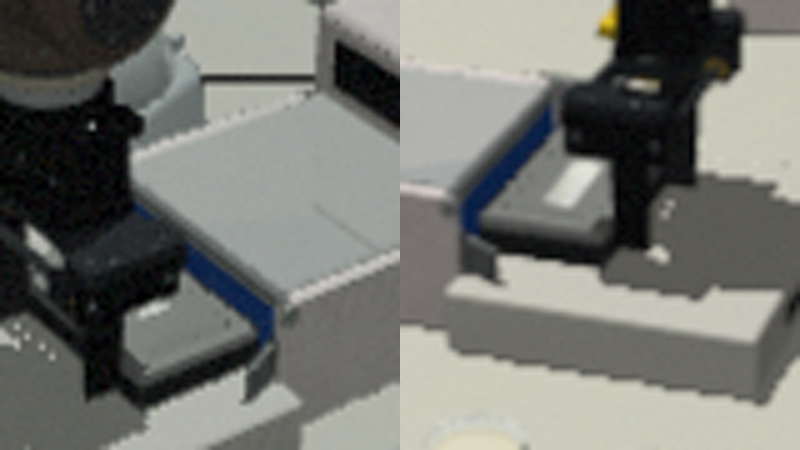

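View pics/m5_w.png

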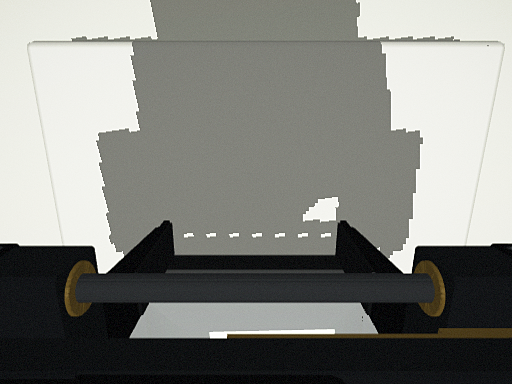

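The nose is at the port and roughly centred, with the flap still shut and guides clear on both sides. Pushing straight in now.

Emit:
move_arm(
  rows=[
    {"tx": 0.1, "ty": 0, "tz": -0.6, "rx": 0, "ry": 0, "rz": 0, "grip": 100},
    {"tx": 0.1, "ty": 0, "tz": -0.7, "rx": 0, "ry": 0, "rz": 0, "grip": 100},
    {"tx": 0.1, "ty": 0, "tz": -0.7, "rx": 0, "ry": 0, "rz": 0, "grip": 100},
    {"tx": 0, "ty": 0, "tz": -0.7, "rx": 0, "ry": 0, "rz": 0, "grip": 100},
    {"tx": 0, "ty": 0, "tz": -0.7, "rx": 0, "ry": 0, "rz": 0, "grip": 100},
    {"tx": 0, "ty": 0, "tz": -0.6, "rx": 0, "ry": 0, "rz": 0, "grip": 100},
    {"tx": 0, "ty": 0, "tz": 0, "rx": 0, "ry": 0, "rz": 0, "grip": 100},
  ],
)

```text
t: 4.57
eef_pos: [571.6, 86.5, 70.7]
tcp_rot: [-1.572, -0.0, 1.437]
ft_force: [-0.3, -0.3, -0.3]
opening: 1.002
```

```bash
cat >v.sh <<'E'
python3 shot.py $1; python3 - $1 <<'P'
from h import *
import sys
t=sys.argv[1]
p,_=env.read_camera('scene');S=cv2.resize(p[110:200,230:310],None,fx=5,fy=5,interpolation=cv2.INTER_CUBIC)
a=cv2.imread(f"pics/{t}_s.png");A=cv2.resize(a[160:250,180:260],None,fx=5,fy=5,interpolation=cv2.INTER_CUBIC)
cv2.imwrite(f"pics/c_{t}.png",np.hstack([S,A]))
P
E
bash v.sh m6
```

```text
[571.6  86.5  70.7] [-0.3 -0.3 -0.3]
```

View pics/c_m6.png

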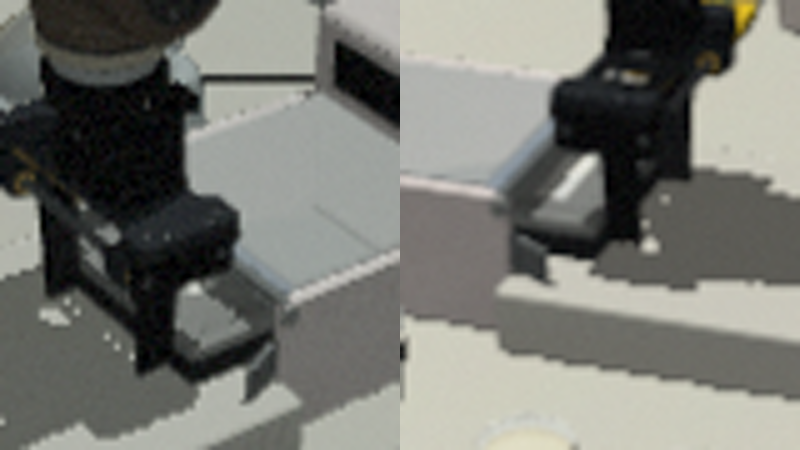

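View pics/m6_w.png

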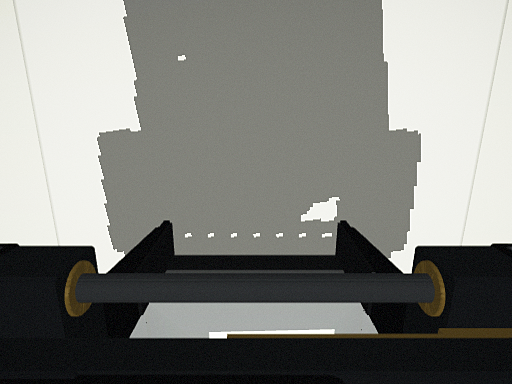

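The nose has opened the flap and the box is entering cleanly with no side contact. Pushing on.

Emit:
move_arm(
  rows=[
    {"tx": 0, "ty": 0, "tz": -0.6, "rx": 0, "ry": 0, "rz": 0, "grip": 100},
    {"tx": 0, "ty": 0, "tz": -0.6, "rx": 0, "ry": 0, "rz": 0, "grip": 100},
    {"tx": 0, "ty": 0, "tz": -0.6, "rx": 0, "ry": 0, "rz": 0, "grip": 100},
    {"tx": 0, "ty": 0, "tz": -0.6, "rx": 0, "ry": 0, "rz": 0, "grip": 100},
    {"tx": 0, "ty": 0, "tz": -0.6, "rx": 0, "ry": 0, "rz": 0, "grip": 100},
    {"tx": 0, "ty": 0, "tz": 0, "rx": 0, "ry": 0, "rz": 0, "grip": 100},
  ],
)

```text
t: 5.22
eef_pos: [601.2, 82.6, 70.6]
tcp_rot: [-1.572, -0.0, 1.437]
ft_force: [-1.1, -0.5, -0.1]
opening: 1.0
```

```bash
bash v.sh m7
```

```text
[601.2  82.6  70.6] [-1.1 -0.5 -0.1]
```

View pics/c_m7.png

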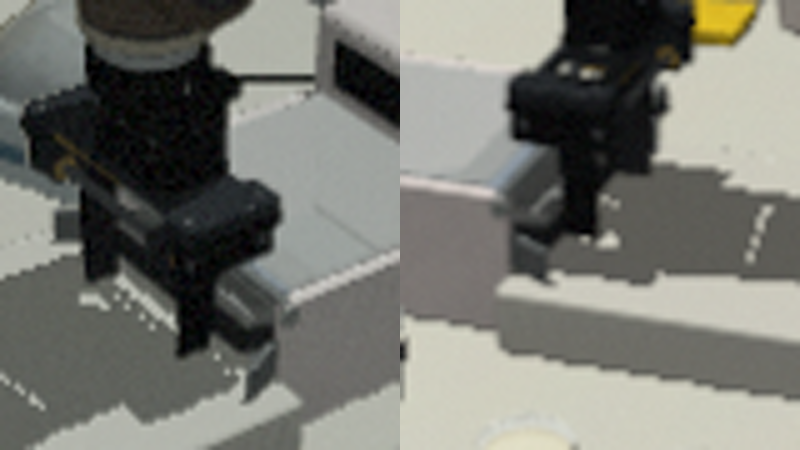

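View pics/m7_w.png

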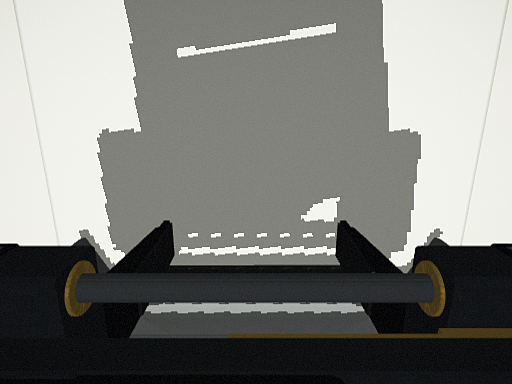

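Emit:
move_arm(
  rows=[
    {"tx": 0, "ty": 0, "tz": -0.5, "rx": 0, "ry": 0, "rz": 0, "grip": 100},
    {"tx": 0, "ty": 0, "tz": -0.4, "rx": 0, "ry": 0, "rz": 0, "grip": 100},
    {"tx": 0, "ty": 0, "tz": -0.3, "rx": 0, "ry": 0, "rz": 0, "grip": 100},
    {"tx": 0, "ty": 0, "tz": 0, "rx": 0, "ry": 0, "rz": 0, "grip": 100},
    {"tx": 0, "ty": 0, "tz": 0, "rx": 0, "ry": 0, "rz": 0, "grip": 100},
  ],
)

```text
t: 5.78
eef_pos: [611.8, 81.1, 70.6]
tcp_rot: [-1.571, -0.0, 1.437]
ft_force: [-0.0, -0.0, -0.4]
opening: 0.997
```

```bash
bash v.sh m8
```

```text
[611.8  81.1  70.6] [-0.  -0.  -0.4]
```

View pics/c_m8.png

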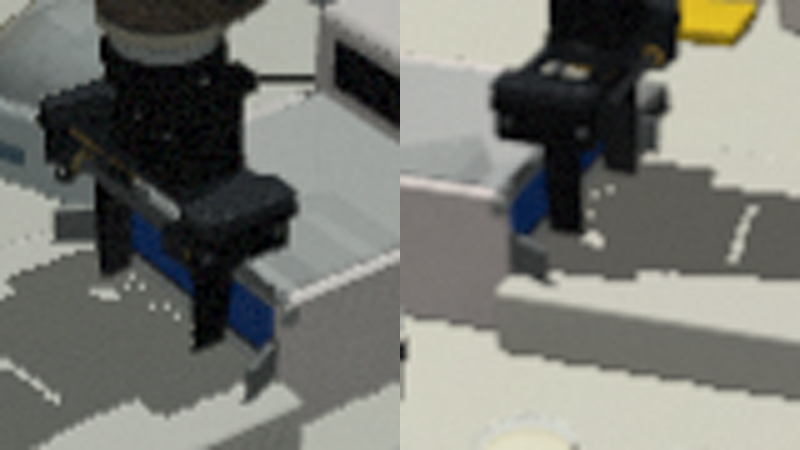

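View pics/m8_w.png

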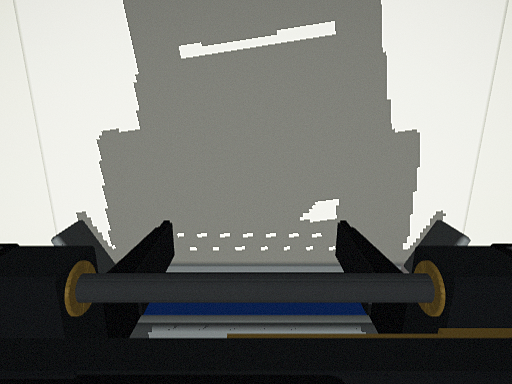

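The box has tipped and gone, and the flap hangs shut in front of the fingers (blue at crop 160,240 in scene and 540,195 in side). I draw back, lift clear and verify.

Emit:
move_arm(
  rows=[
    {"tx": 0, "ty": 0, "tz": 1.0, "rx": 0, "ry": 0, "rz": 0, "grip": 100},
    {"tx": 0, "ty": 0, "tz": 2.0, "rx": 0, "ry": 0, "rz": 0, "grip": 100},
    {"tx": 0, "ty": 0, "tz": 3.0, "rx": 0, "ry": 0, "rz": 0, "grip": 100},
    {"tx": 0, "ty": 0, "tz": 3.0, "rx": 0, "ry": 0, "rz": 0, "grip": 100},
    {"tx": 0, "ty": 0, "tz": 3.0, "rx": 0, "ry": 0, "rz": 0, "grip": 100},
    {"tx": 0, "ty": -2.0, "tz": 2.0, "rx": 0, "ry": 0, "rz": 0, "grip": 100},
    {"tx": 0, "ty": -4.0, "tz": 0, "rx": 0, "ry": 0, "rz": 0, "grip": 100},
    {"tx": 0, "ty": -4.0, "tz": 0, "rx": 0, "ry": 0, "rz": 0, "grip": 100},
    {"tx": 0, "ty": -3.0, "tz": 0, "rx": 0, "ry": 0, "rz": 0, "grip": 100},
    {"tx": 0, "ty": 0, "tz": 0, "rx": 0, "ry": 0, "rz": 0, "grip": 100},
  ],
)

```text
t: 6.77
eef_pos: [474.6, 100.2, 206.2]
tcp_rot: [-1.58, -0.002, 1.437]
ft_force: [0.4, 0.1, -0.0]
opening: 1.0
```

```bash
python3 - <<'E'
from h import *
s=env.state();print(s['t'],s['eef_pos'],s['ft_force'])
p,_=env.read_camera('scene');a,_=env.read_camera('side')
S=cv2.resize(p[60:210,180:360],None,fx=2.2,fy=2.2,interpolation=cv2.INTER_CUBIC);A=cv2.resize(a[130:280,120:300],None,fx=2.2,fy=2.2,interpolation=cv2.INTER_CUBIC)
cv2.imwrite("pics/fin.png",np.hstack([S,A]))
w,_=env.read_camera('wrist');cv2.imwrite("pics/finw.png",w)
for n,o in(("scene",p),("side",a)): cv2.imwrite(f"pics/fin_{n}.png",o)
E
```

```text
6.7667 [474.63786293 100.15272262 206.15903964] [ 0.38495839  0.07739107 -0.04798315]
```

View pics/fin.png

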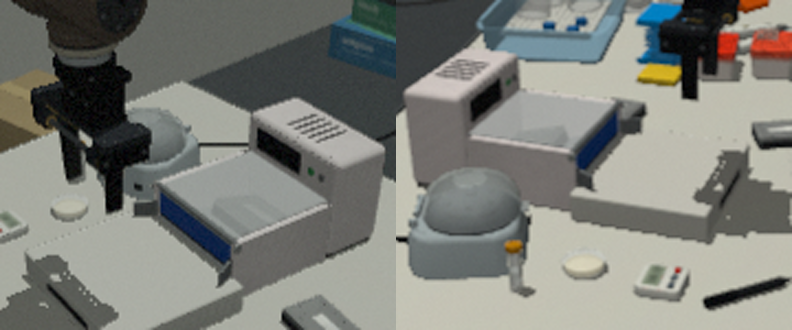

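View pics/finw.png

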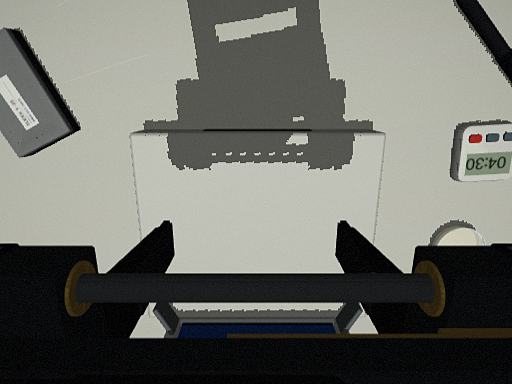

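The deck is empty, the flap is shut and the box shows faintly through the roof at (265,205). One close look confirms whether it is at the bottom, then I hand in.

```bash
python3 - <<'E'
import cv2,numpy as np
p=cv2.imread("pics/fin_scene.png");q=cv2.imread("pics/scene0.png")
f=lambda x:cv2.resize(cv2.convertScaleAbs(x[115:190,245:325],alpha=1.8,beta=-90),None,fx=5,fy=5,interpolation=cv2.INTER_CUBIC)
cv2.imwrite("pics/roof.png",np.hstack([f(q),f(p)]))
E
```

```text
(no output)
```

View pics/roof.png

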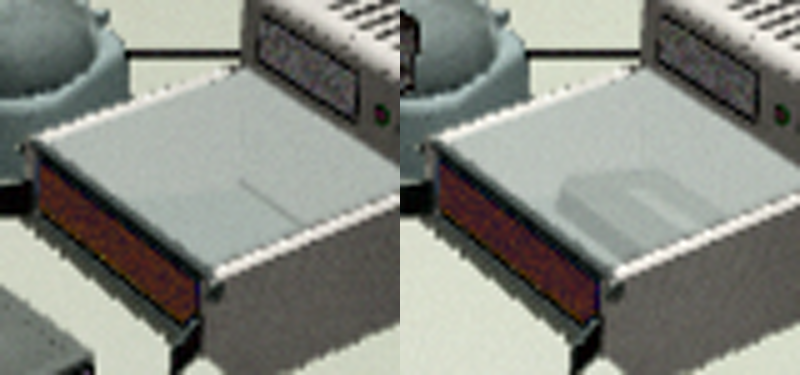

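```bash
python3 - <<'E'
from h import *
c=env.calibration('scene');yw=-.13;C,S=np.cos(yw),np.sin(yw)
for cx in (60,100,130):   # centre x' along
    out=[]
    for lx,ly in((-44,72),(44,72),(-44,-72)):
        x=cx+lx*.961+14*.276+0; z=45-(cx-25)*np.tan(.279)-lx*.276+27
        X=np.array([631+x*C-ly*S,81+x*S+ly*C,z]);out.append(((proj(c,X)[0]-[245,115])*5).round())
    print(cx,[o.tolist() for o in out])
E
```

```text
60 [[69.0, 176.0], [169.0, 168.0], [203.0, 279.0]]
100 [[117.0, 172.0], [215.0, 165.0], [253.0, 273.0]]
130 [[153.0, 170.0], [248.0, 162.0], [289.0, 269.0]]
```

The lid's rear-left and nose-left corners appear at about (165,178) and (243,170) in the crop. That matches the prediction for a box resting against the cabinet (153,170; 248,162). Handing in.

```bash
python3 -c "
from cell import env
print(env.job_done(), env.state()['t'])"
```

```text
the job is handed in; nothing more can be done
the job is handed in; nothing more can be done
```

The slide box is inside the reader and the flap is shut behind it. I handed the job in after about 7 s of the 58 s allowed.

**What I did:** I squared the box against the two open fingertips and pushed it along the deck. On the way I drifted it about 20 mm to the left to centre it on the port. Its nose opened the flap, and it tipped onto the chute and slid down. I then drew the fingers straight back and lifted clear.

**Last checks:**
- **Box:** the deck is empty. Seen through the clear roof, the box's corners are within about 2–3 camera pixels of where they should be if it rests against the cabinet.
- **Flap:** it hangs shut in the scene, side and wrist views.
- **Forces:** wrist force readings at the end of each move stayed under about 2 N. I did not record it within moves.
- **Other things:** the petri dish, timer, tube, marker and notes look unmoved by eye. I did not re-measure them.

**Disagreement:** my estimates of the reader's position differed by up to about 8 mm between the fixed cameras and the wrist camera. I made the last part of the push in small steps and checked pictures between them. No check failed.

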